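# Close a watch case in the dowelled press and hold it shut

### The arm

A 7-joint arm with a two-finger parallel gripper is mounted at the origin on the work surface. World frame = base frame: x ahead of the robot, y to its left, z up, the work surface at z = 0. Lengths are in m, angles in rad, forces in N, time in s.
With the tool pointing down it reaches from about 0.4 to 0.85 m from the base axis. Payload 10.4 kg.
Tool frame: the origin (TCP) lies between the finger pads; the fingertips stand 11 mm ahead of it and the grasp point (between the pads) lies 8 mm behind it; z points along the fingers, y is the direction in which the jaws open and shut (so a half turn about z gives the same grasp; the last joint's range is limited). The gripper opens to 87 mm and grips with 3 to 60 N. Pads are 19 mm wide; open, the fingers measure 117 mm over their backs; the gripper's body (75 mm by 190 mm) begins 51 mm behind the grasp point.
Start: joints at [-1.235, 0.332, -0.065, 1.46, 0.022, 1.35, -0.088], TCP at [0.219, 0.585, 0.234] pointing down, gripper open.
Joint ranges: [-2.6, 2.6], [-0.5, 2.12], [-1.47, 1.34], [0.16, 2.42], [-1.27, 4.41], [0.06, 2.06], [-2.6, 2.6]. Speed limits (rad/s): [2.22, 2.22, 2.79, 2.79, 3.14, 3.14, 3.14].

### API

Orientations are given as a unit quaternion [x, y, z, w].
In Python, from bench import r, eyes gives the robot as it stands.
- The arm moves only by the shell command python3 -m inch 'ROWS' [FORCE]. ROWS is a JSON object of lists of equal length, an entry for each row: "translation": the shift along the world's x, y, z scaled (see below), a list of three; "rot": the turn, a rotation vector about the world's x, y, z scaled (see below), a list of three; "jaw": the finger opening in mm, from 0 to 87. In form: {"translation": [[tx, ty, tz], ...], "rot": [[ax, ay, az], ...], "jaw": [jaw, ...]}. A call has 1 to 20 rows; each row is the pose to reach, as a shift and turn from the pose measured when the call began; what a row does not reach only later rows make up. The controller multiplies each number of a shift by 100 mm and each number of a turn by 60 degrees. A row lasts 1/10 s, in which the tool goes at most 50 mm and 8.59 degrees, less where a joint would pass 70% of its speed; a pose out of reach is approached as far as the arm can. A call with a number of a shift or a turn outside -1 to 1 is refused whole. A call with a gripper value outside its range is refused whole. The fingers move at their own pace and stop on an object; FORCE is the grip in N (left out, the last holds). Time passes only in rows, so rows that repeat a pose let the fingers close. It gives the time, the measured TCP pose, the force and the opening at its end, in the units of the state.
- r.read_state(): the state, without advancing time (a new reading comes with each control period).
- eyes.camera(name): name is "scene" or "side" or "wrist"; returns the picture (420x560x3 uint8, blue, green, red); there is no depth.
- eyes.calibration(name): a dict with "fx", "fy", "cx", "cy" (pixels), "R" (3x3) and "t" (3): a world point X has camera coordinates R X + t; the wrist camera has in their place "hand_eye" (4x4, takes a point from camera to tool coordinates, whose origin is the TCP and whose axes are the flange's). Camera axes: x right, y down, z forward; pixel columns grow to the right and rows downward; lengths in m; the calibration is good to about 2 mm. The wrist camera is an equidistant fisheye: a pixel r from the principal point sees the ray r / f radians off the axis. A picture is of the moment at which its call begins: read the wrist's pose just before it. calibration takes no time and is no camera call.
- r.close_job(): hands the job in, once; it reports no verdict.
The state is a dict: "time": time; "joint_positions": joint angles; "joint_vel": joint speeds; "joint_torque": joint torques, N m; "ee_pos": TCP position; "eef_rot": TCP orientation; "ft_force": force on the tool from outside, world axes, zero at the start; "torque": the same for the moment, N m; "width": finger opening in m.
Only numpy, scipy, OpenCV 4.12 (cv2) and the standard library are available. Lean on these libraries where they do the work, as an engineer would, in place of code of your own. Each camera call takes 0.05 s, during which the arm holds its last target. There are 200 camera calls.

### The job

Set the watch head dial up in the white sprung nest of the press base and let go of it, then fit the pressing plate over both dowels, push it down against the spring until it lies flush on the two stop collars, and keep holding it pressed there: finish while still holding it down. Leave the other things on the bench where they are.

Things in the scene. Friction and masses are not known exactly. Their poses are not given: they have to be found in the camera images.
- press_base: Press base, sizes in mm: a fixed black block 80 (x) by 150 (y) by 22 high on a green mat 2 thick. Origin: centre of its underside; z up; turned up to 0.5 rad. On its y axis, 52 either side of the centre, stands a steel dowel in a stop collar 20 across whose flat top is 39 above the underside. Between the dowels: the white sprung nest.
- dowel_left (a point): Centre of the tip of the dowel at the base's +y end, 69 mm above the base's underside. The dowel is 10 mm across; its last 5 mm taper to 4 across.
- dowel_right (a point): The same for the dowel at the base's -y end.
- nest (a point): Centre of the seat of the nest, a white round cup on a spring midway between the dowels. Seat 44 mm across, inside a rim 4 thick that stands 3 above the seat. Unpressed, the seat is 32 above the base's underside. Fingers holding the watch must stay above the rim.
- cushion (a joint): How far the nest is pressed down, m: 0 up, 0.007 when the plate lies on the collars with the watch beneath it (0.009 at most). The spring pushes up with 8 N at 0, growing by 800 N/m to 13.6 N at 0.007; it lifts watch and plate back up when let go.
- plate: Pressing plate, mm: loose, bare aluminium, 56 (x) by 134 (y) by 12, about 0.26 kg, flat underside, two through holes 12 across on its y axis, 52 either side of centre, that fit the dowels either way round. A black grip bar 22 (x) by 50 (y) stands on its middle, 12 to 52 above the underside. Origin: centre of underside; z up. Starts flat on the mat on one side of the base, the watch on the other.
- plate_grip (a point): Point in the middle of the grip bar, 34 mm above the plate's underside (18 below the bar's top); grip across the plate's x axis, 22 wide.
- hole_left (a point): Centre of the plate's +y hole, at the underside.
- hole_right (a point): Centre of the plate's -y hole, at the underside.
- watch: Steel watch head, mm: no crown or strap, pale dial up, round case 40 across, 14 high (foot 35, widening to 40 at 2.5 up, 38 at the top), about 0.07 kg. Four lugs reach 24 from the centre along +y and -y, at x = 11.5 either side, 5.5 to 10.5 up; they clear the nest's rim. Origin: centre of underside; z up. Grip it across its x axis, 40 wide. Starts flat on the mat; may sit in the nest at any yaw.
- casing_cushion: Bystander: round casing cushion, steel ring with black rubber top, 60 across, 23 high; origin: centre of its underside. Leave it where it is.
- parts_tin: Bystander: closed round aluminium tin, 56 across, 30 high; origin: centre of its underside. Leave it where it is.
- screwdriver: Bystander: black-handled screwdriver, 120 long, lying across in front of the robot; origin: centre of its underside. Leave it where it is.
- loupe: Bystander: black eye loupe, a small cup 34 across, 28 high; origin: centre of its underside. Leave it where it is.
- blower: Bystander: cream rubber-bulb blower with a black stem, 56 across, 110 high; origin: centre of its underside. Leave it where it is.
- oil_pots: Bystander: aluminium stand with four steel oil pots and a black stem, 100 by 70, 60 high; origin: centre of its underside. Leave it where it is.
- dust_cover: Bystander: clear dome on a teal tray, 100 across, 80 high; origin: centre of its underside. Leave it where it is.

How it is judged:
By the outcome, as a careful person would: the job done as asked, in the order asked, and still so for the second after the job is handed in, while the arm keeps its last pose, push and grip.
It also fails if it takes over 54 s, if anything falls off the work surface, if the arm or the gripper's body presses on something with over 40 N, if the wrist force passes 120 N, or if a joint passes its speed limit or range.

## Working session

There is one attempt and no reset: what is moved stays moved. The work goes in short steps, Python scripts to look and compute and a shell command to move; the robot and the scene stay as the last step left them, time stands still between calls to the robot, and variables do not carry over. Pictures are saved under pics/ and viewed, about 8 in all and at most 12, crops included, and the job is handed in when it is done.

```bash
ls; mkdir -p pics; python3 - <<'E'
from bench import r, eyes
import cv2, numpy as np
s=r.read_state(); print({k:np.round(v,4).tolist() for k,v in s.items()})
for n in ("scene","side","wrist"):
    im=eyes.camera(n); cv2.imwrite(f"pics/a_{n}.png",im)
    print(n,{k:np.round(v,4).tolist() for k,v in eyes.calibration(n).items()})
E
```

```text
pics
{'time': 0.0, 'joint_positions': [-1.2346, 0.3328, -0.0647, 1.461, 0.0216, 1.3499, -0.0885], 'joint_vel': [0.0005, -0.0015, 0.0006, -0.0005, 0.0001, 0.0008, -0.0001], 'joint_torque': [-0.0002, -62.3265, 0.0243, -38.9893, -0.0614, 0.0399, 0.0001], 'ee_pos': [0.2193, 0.5848, 0.2328], 'eef_rot': [0.1784, 0.984, -0.0007, -0.0001], 'ft_force': [-0.0695, 0.1205, -0.1252], 'torque': [0.0225, 0.0087, -0.0079], 'width': 0.0869}
scene {'fx': 442.5085, 'fy': 442.5085, 'cx': 276.9753, 'cy': 214.0488, 'R': [[0.8262, 0.5633, 0.0104], [0.404, -0.5795, -0.7078], [-0.3927, 0.589, -0.7063]], 't': [-0.4862, -0.1483, 1.4369]}
side {'fx': 399.2064, 'fy': 399.2064, 'cx': 282.8309, 'cy': 214.5166, 'R': [[0.6618, -0.7495, -0.0179], [-0.4982, -0.4217, -0.7576], [0.5603, 0.5103, -0.6525]], 't': [-0.3799, 0.3336, 0.6115]}
wrist {'fx': 325.1923, 'fy': 325.1923, 'cx': 278.5849, 'cy': 209.6335, 'hand_eye': [[0.0004, -0.9636, -0.2673, 0.0725], [1.0, 0.0, 0.0014, 0.0003], [-0.0013, -0.2673, 0.9636, -0.1512], [0.0, 0.0, 0.0, 1.0]]}
```

View pics/a_scene.png

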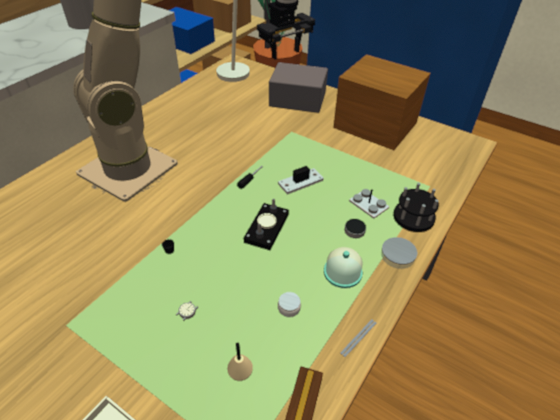

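View pics/a_side.png

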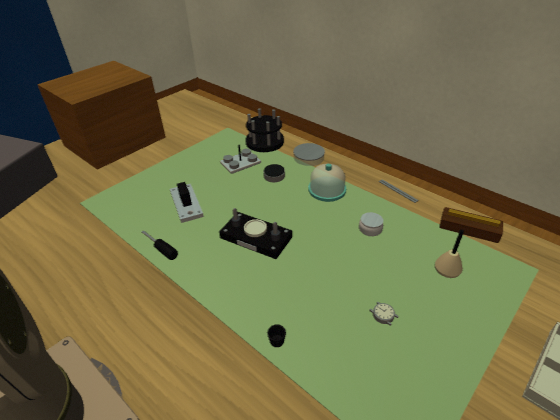

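The scene view shows the watch at about (187,310), the press base at (267,226) and the plate at (300,180). In the side view they are at (384,313), (256,234) and (186,200). Next I'll make an enlarged composite and triangulate rough positions.

```bash
cat > h.py <<'E'
import numpy as np, cv2
from scipy.spatial.transform import Rotation as Rot
from bench import r, eyes
def ray(n,u,v,st=None):
    c=eyes.calibration(n); x=(u-c['cx'])/c['fx']; y=(v-c['cy'])/c['fy']
    if n!='wrist':
        R=np.array(c['R']); return -R.T@np.array(c['t']), R.T@np.array([x,y,1.])
    th=np.hypot(x,y); d=np.array([x,y,0])*(np.sin(th)/max(th,1e-9))+[0,0,np.cos(th)]
    H=np.array(c['hand_eye']); Q=Rot.from_quat(st['eef_rot']).as_matrix()
    return np.array(st['ee_pos'])+Q@H[:3,3], Q@H[:3,:3]@d
def onz(n,u,v,z,st=None):
    o,d=ray(n,u,v,st); return o+d*(z-o[2])/d[2]
def two(a,b):
    (o1,d1),(o2,d2)=a,b; k=np.linalg.lstsq(np.c_[d1,-d2],o2-o1,rcond=None)[0]
    p,q=o1+k[0]*d1,o2+k[1]*d2; return (p+q)/2,np.linalg.norm(p-q)
def proj(n,X):
    c=eyes.calibration(n); p=np.array(c['R'])@X+c['t']; return c['fx']*p[0]/p[2]+c['cx'],c['fy']*p[1]/p[2]+c['cy']
E
python3 - <<'E'
from h import *
for nm,a,b,z in (("watch",(187,310),(384,313),.016),("nest",(266.5,221),(255.5,228),.037),("plate",(300,181),(186,201),.014)):
    print(nm,onz('scene',*a,z).round(3),onz('side',*b,z).round(3))
S=cv2.imread('pics/a_scene.png');D=cv2.imread('pics/a_side.png')
def crop(im,cx,cy,w=66,h=50): return cv2.resize(im[cy-h//2:cy+h//2,cx-w//2:cx+w//2],(396,300),interpolation=cv2.INTER_CUBIC)
cv2.imwrite('pics/b.png',np.vstack([np.hstack([crop(S,267,225),crop(S,300,180)]),np.hstack([crop(D,256,232,88,66),crop(D,186,198)])]))
E
```

```text
watch [ 0.532 -0.295  0.016] [ 0.526 -0.295  0.016]
nest [0.529 0.035 0.037] [0.522 0.036 0.037]
plate [0.502 0.255 0.014] [0.497 0.26  0.014]
```

View pics/b.png

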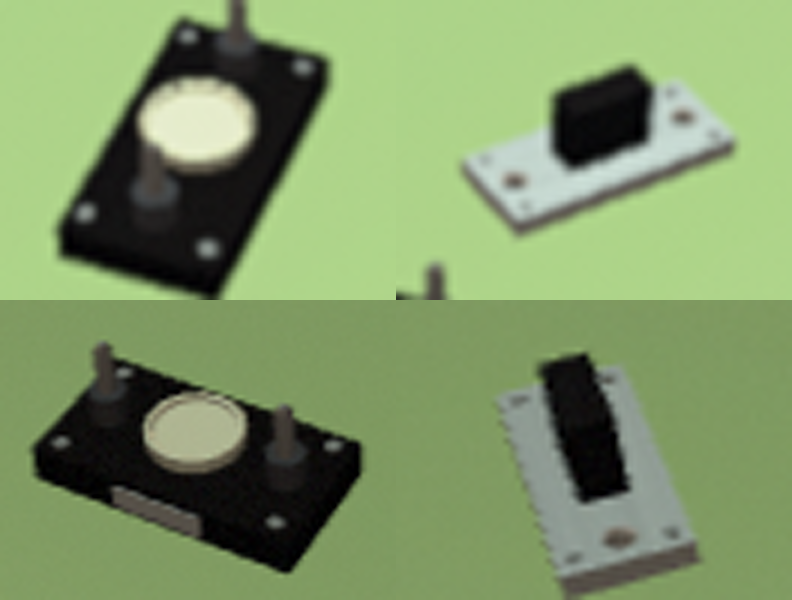

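```bash

python3 -m inch '{"translation":[[0.65,-0.81,0],[0.65,-0.81,0],[0.65,-0.81,0]],"rot":[[0,0,0],[0,0,0],[0,0,0]],"jaw":[87,87,87]}'
python3 -m inch '{"translation":[[0.65,-0.81,0],[0.65,-0.81,0],[0.65,-0.81,0]],"rot":[[0,0,0],[0,0,0],[0,0,0]],"jaw":[87,87,87]}'
python3 -m inch '{"translation":[[0.65,-0.81,0],[0.65,-0.81,0],[0.65,-0.81,0]],"rot":[[0,0,0],[0,0,0],[0,0,0]],"jaw":[87,87,87]}'
python3 -m inch '{"translation":[[0.65,-0.81,0],[0.65,-0.81,0],[0.65,-0.81,0]],"rot":[[0,0,0],[0,0,0],[0,0,0]],"jaw":[87,87,87]}'
python3 - <<'E'
from h import *
import json
s=r.read_state(); im=eyes.camera('wrist'); cv2.imwrite('pics/w1.png',im)
json.dump({k:np.asarray(s[k]).tolist() for k in('ee_pos','eef_rot')},open('w1.json','w'))
print(np.round(s['joint_positions'],3))
for nm,b,c in(("dowR",(259,224.2),(275.8,222.8)),("dowL",(273.3,199.5),(234.9,209))): print(nm,onz('scene',*b,.071).round(4),onz('side',*c,.071).round(4))
for p in((286.7,185),(314.8,174.7)): print('hole',onz('scene',*p,.014).round(4))
E
```

```text
time: 0.45
ee_pos: [0.2902, 0.4988, 0.233]
eef_rot: [0.183, 0.983, -0.001, 0.001]
ft_force: [1.2, 0.7, 0.4]
width: 0.0869
time: 0.75
ee_pos: [0.3596, 0.4128, 0.2331]
eef_rot: [0.186, 0.982, -0.002, 0.002]
ft_force: [0.5, 0.8, 0.4]
width: 0.0871
time: 1.05
ee_pos: [0.4284, 0.3265, 0.2332]
eef_rot: [0.19, 0.982, -0.003, 0.003]
ft_force: [-0.1, 1.2, -0.3]
width: 0.0873
time: 1.35
ee_pos: [0.4966, 0.24, 0.2333]
eef_rot: [0.194, 0.981, -0.004, 0.004]
ft_force: [-0.9, -0.4, 0.2]
width: 0.0868
[-0.737  0.165  0.222  1.673 -0.027  1.306  0.669]
dowR [ 0.5391 -0.013   0.071 ] [ 0.5376 -0.0138  0.071 ]
dowL [0.5158 0.0871 0.071 ] [0.5125 0.0876 0.071 ]
hole [0.478 0.215 0.014]
hole [0.5238 0.3074 0.014 ]
```

```bash

python3 -m inch '{"translation":[[0.15,-1,0],[0.15,-1,0]],"rot":[[0,0,0],[0,0,0]],"jaw":[87,87]}'
python3 -m inch '{"translation":[[0.15,-1,0],[0.15,-1,0],[0.15,-1,0]],"rot":[[0,0,0],[0,0,0],[0,0,0]],"jaw":[87,87,87]}'
python3 - <<'E'
from h import *
import json
s=r.read_state(); im=eyes.camera('wrist'); cv2.imwrite('pics/w2.png',im)
json.dump({k:np.asarray(s[k]).tolist() for k in('ee_pos','eef_rot')},open('w2.json','w'))
E
python3 -m inch '{"translation":[[0,-1,-0.1],[0,-1,-0.1]],"rot":[[0,0,0],[0,0,0]],"jaw":[87,87]}'
python3 -m inch '{"translation":[[0,-1,-0.2],[0,-1,-0.2]],"rot":[[0,0,0],[0,0,0]],"jaw":[87,87]}'
python3 -m inch '{"translation":[[0,-1,-0.3],[0,-1,-0.3],[0,-1,-0.3]],"rot":[[0,0,0],[0,0,0],[0,0,0]],"jaw":[87,87,87]}'
python3 -m inch '{"translation":[[0,-0.9,-0.3],[0,-0.9,-0.3],[0,-0.9,-0.3]],"rot":[[0,0,0],[0,0,0],[0,0,0]],"jaw":[87,87,87]}'
python3 - <<'E'
from h import *
import json
s=r.read_state(); im=eyes.camera('wrist'); cv2.imwrite('pics/w3.png',im)
json.dump({k:np.asarray(s[k]).tolist() for k in('ee_pos','eef_rot')},open('w3.json','w'))
print(np.round(s['joint_positions'],3), s['ee_pos'])
ims=[cv2.imread(f'pics/w{i}.png')[60:360,130:430] for i in(1,2)]
W=cv2.imread('pics/w3.png')[85:335,130:430]
cv2.imwrite('pics/c.png',np.vstack([np.hstack(ims),np.hstack([W,np.zeros_like(W)])]))
E
```

```text
time: 1.6
ee_pos: [0.5093, 0.1482, 0.2328]
eef_rot: [0.192, 0.981, -0.003, 0.003]
ft_force: [1.3, -1.0, 0.7]
width: 0.0872
time: 1.9
ee_pos: [0.5246, 0.0422, 0.2331]
eef_rot: [0.196, 0.981, -0.004, 0.004]
ft_force: [0.3, 0.4, 0.4]
width: 0.0869
time: 2.15
ee_pos: [0.5246, -0.0486, 0.2229]
eef_rot: [0.191, 0.982, -0.003, 0.003]
ft_force: [1.2, 0.0, -0.1]
width: 0.0871
time: 2.35
ee_pos: [0.5252, -0.1476, 0.2027]
eef_rot: [0.189, 0.982, -0.002, 0.004]
ft_force: [1.6, 1.9, -0.3]
width: 0.0873
time: 2.65
ee_pos: [0.5236, -0.2516, 0.1707]
eef_rot: [0.192, 0.981, -0.003, 0.002]
ft_force: [-0.2, 0.2, -0.5]
width: 0.0867
time: 2.95
ee_pos: [0.5215, -0.3451, 0.1379]
eef_rot: [0.194, 0.981, -0.004, 0.0]
ft_force: [-0.4, 0.1, 0.3]
width: 0.0867
[ 0.043  0.444  0.604  1.61  -0.26   1.168  1.883] [ 0.5214571  -0.34506819  0.13785883]
```

View pics/c.png

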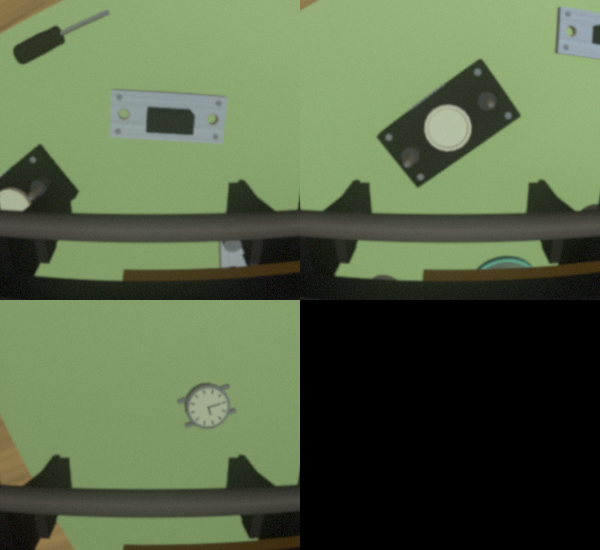

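The wrist crops show the plate (holes at about (254,174) and (342,179) in w1), the base with its nest at about (277,188) in w2, and the watch at about (338,191) in w3. The watch lugs run along the image direction (44,-14). Next I'll take exact positions from masks.

```bash
python3 - <<'E'
from h import *
import json
L=lambda i:(cv2.imread(f'pics/w{i}.png'),json.load(open(f'w{i}.json')))
def blob(m,x,y):
    n,l,s,c=cv2.connectedComponentsWithStats(m.astype(np.uint8)); k=l[y,x]; return k and (c[k].round(1),s[k][4],cv2.minEnclosingCircle(np.argwhere(l==k)[:,::-1].astype(np.float32)))
im,s=L(3); hsv=cv2.cvtColor(im,cv2.COLOR_BGR2HSV); print(hsv[191,338],hsv[230,250])
h2,s2=L(2); hs2=cv2.cvtColor(h2,cv2.COLOR_BGR2HSV); print(hs2[188,277],hs2[100,200])
m=cv2.morphologyEx((hsv[...,1]<hsv[120,250,1]-45).astype(np.uint8),cv2.MORPH_CLOSE,np.ones((3,3)))
m2=cv2.morphologyEx(m,cv2.MORPH_OPEN,cv2.getStructuringElement(2,(17,17)))
for q in(m,m2):
    b=blob(q,338,191); print('watch',b, b and onz('wrist',*b[2][0],.012,s).round(4))
    if b: print(onz('wrist',*b[0],.012,s).round(4))
b=blob((hs2[...,2]>130)&(hs2[...,1]<85),277,188); print('nest',b)
if b: print(onz('wrist',*b[2][0],.037,s2).round(4))
a,c=[onz('wrist',*p,.008,s)[:2] for p in((311,186),(355,172))]; d,e=[onz('wrist',*p,.008,s)[:2] for p in((318,209),(363,195))]
v=(c-a)+(e-d); print('watch y dir',v, 'center',(a+c+d+e)/4)
_,s1=L(1)
A,B=[onz('wrist',*p,.014,s1) for p in((254,174),(342,179))]; print('holes',A.round(4),B.round(4),np.linalg.norm(A-B),((A+B)/2).round(4))
cv2.imwrite('pics/d.png',cv2.resize(im[140:240,278:398],(720,600),interpolation=cv2.INTER_CUBIC))
E
```

```text
[ 44  42 134] [ 45  85 150]
[ 43  35 189] [ 44  87 173]
watch 0 0
watch 0 0
nest (array([277.5, 187.6]), np.int32(1685), ((277.3135681152344, 187.38136291503906), 23.383546829223633))
[0.5243 0.0403 0.037 ]
watch y dir [0.00612155 0.08407589] center [ 0.52991916 -0.29269276]
holes [0.476  0.2174 0.014 ] [0.52   0.3101 0.014 ] 0.10265320274910081 [0.498  0.2637 0.014 ]
```

View pics/d.png

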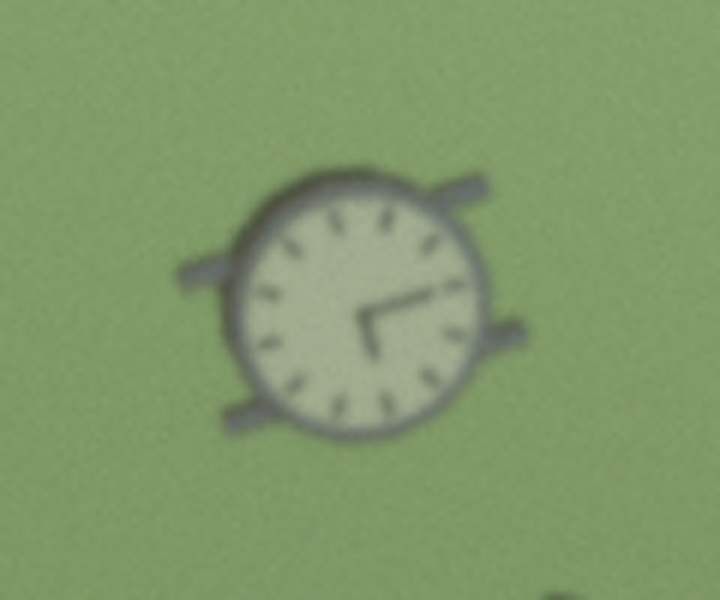

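Watch dial centre is at w3 pixel (338.5,192.3) and its y axis is at yaw of about -0.07. I'll turn the jaws to its x axis and come down to z of about 0.1.

```bash

python3 -m inch '{"translation":[[0.09,0.52,-0.2],[0.09,0.52,-0.2],[0.09,0.52,-0.2],[0.09,0.52,-0.2],[0.09,0.52,-0.2],[0.09,0.52,-0.2],[0.09,0.52,-0.2]],"rot":[[0,0,-1],[0,0,-1],[0,0,-1],[0,0,-1],[0,0,-1],[0,0,-1],[0,0,-1]],"jaw":[87,87,87,87,87,87,87]}'
python3 -m inch '{"translation":[[0,0,-0.1],[0,0,-0.1],[0,0,-0.1]],"rot":[[0,0,-0.2],[0,0,-0.2],[0,0,-0.2]],"jaw":[70,70,70]}'
cat > look.py <<'E'
from h import *
import sys,json
n=sys.argv[1]
s=r.read_state(); im=eyes.camera('wrist'); cv2.imwrite(f'pics/{n}.png',im)
json.dump({k:np.asarray(s[k]).tolist() for k in('ee_pos','eef_rot')},open(f'{n}.json','w'))
Q=Rot.from_quat(s['eef_rot']).as_matrix(); print('t',s['time'],'tcp',np.round(s['ee_pos'],4),'tool y ang deg',np.degrees(np.arctan2(Q[1,1],Q[0,1])).round(2),'tilt z',Q[:,2].round(4))
E
python3 look.py w4
python3 - <<'E'
from h import *
import json
im=cv2.imread('pics/w4.png');s=json.load(open('w4.json'))
print('old',onz('wrist',338.5,192.3,.016,json.load(open('w3.json'))).round(4))
cv2.imwrite('pics/e.png',im)
g=cv2.medianBlur(cv2.cvtColor(im,cv2.COLOR_BGR2HSV)[...,1],3); m=((g<62)*255).astype(np.uint8); 
n,l,st,c=cv2.connectedComponentsWithStats(m)
for k in range(1,n):
    if st[k][4]>300: print(st[k],c[k].round(1),onz('wrist',*c[k],.016,s).round(4))
E
```

```text
time: 3.7
ee_pos: [0.5337, -0.2863, 0.1187]
eef_rot: [0.658, 0.753, -0.002, -0.002]
ft_force: [-0.3, -0.1, -0.2]
width: 0.087
time: 4.0
ee_pos: [0.5353, -0.2827, 0.1083]
eef_rot: [0.732, 0.681, -0.002, -0.003]
ft_force: [-0.4, -0.0, -0.4]
width: 0.0728
t 4.0 tcp [ 0.5353 -0.2827  0.1083] tool y ang deg -4.18 tilt z [-0.006   0.0017 -1.    ]
old [ 0.5288 -0.2922  0.016 ]
[ 453   12   65   65 3267] [485.6  44.7] [ 0.7225 -0.1438  0.016 ]
[ 247  200   50   56 2064] [271.6 227.8] [ 0.5293 -0.2911  0.016 ]
[ 429  245   96   70 4274] [475.3 282.6] [ 0.7213 -0.3636  0.016 ]
[    0   252   560   168 31037] [282.9 352. ] [ 0.5298 -0.4172  0.016 ]
[ 135  271  289   52 8163] [278.6 288.2] [ 0.5309 -0.3457  0.016 ]
```

View pics/e.png

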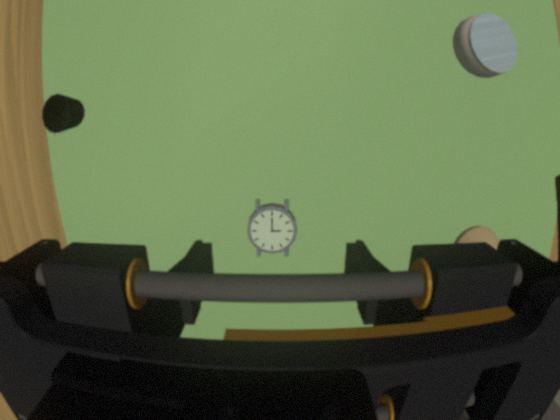

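The watch now sits at (272,228) with its lugs vertical, so the jaws are aligned with its x axis. The correction is (-6,-9) mm. Descending.

```bash

python3 -m inch '{"translation":[[-0.06,-0.09,-0.4],[-0.06,-0.09,-0.75],[-0.06,-0.09,-0.75],[-0.06,-0.09,-0.75],[-0.06,-0.09,-0.75]],"rot":[[0,-0.006,0],[0,-0.006,0],[0,-0.006,0],[0,-0.006,0],[0,-0.006,0]],"jaw":[60,60,60,60,60]}'
python3 look.py w5
```

```text
time: 4.55
ee_pos: [0.5305, -0.2926, 0.0356]
eef_rot: [0.731, 0.682, 0.001, 0.001]
ft_force: [0.0, 0.1, -0.3]
width: 0.0602
t 4.55 tcp [ 0.5305 -0.2926  0.0356] tool y ang deg -4.01 tilt z [ 3.2e-03  5.0e-04 -1.0e+00]
```

```bash

python3 -m inch '{"translation":[[-0.01,0.01,-0.175],[-0.01,0.01,-0.175],[-0.01,0.01,-0.175],[-0.01,0.01,-0.175],[-0.01,0.01,-0.175],[-0.01,0.01,-0.175],[-0.01,0.01,-0.175],[-0.01,0.01,-0.175],[-0.01,0.01,-0.175],[-0.01,0.01,-0.175]],"rot":[[0,0,0],[0,0,0],[0,0,0],[0,0,0],[0,0,0],[0,0,0],[0,0,0],[0,0,0],[0,0,0],[0,0,0]],"jaw":[60,60,60,45,38,34,34,34,34,34]}' 20
python3 look.py w6; python3 -c "
import cv2;cv2.imwrite('pics/f.png',cv2.imread('pics/w6.png')[180:330,150:410])"
```

```text
time: 5.6
ee_pos: [0.5295, -0.2918, 0.0183]
eef_rot: [0.732, 0.682, 0.001, 0.001]
ft_force: [-0.5, -0.3, 2.1]
width: 0.0391
t 5.6 tcp [ 0.5295 -0.2918  0.0183] tool y ang deg -4.03 tilt z [ 3.6e-03  3.0e-04 -1.0e+00]
```

View pics/f.png

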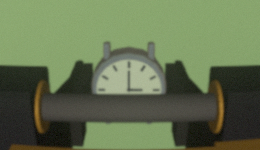

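The grip is good (39.1 mm, dial centred between the pads). I'll lift, turn to the base's yaw and stop short of the nest for a look.

```bash

python3 -m inch '{"translation":[[0,0,0.4],[0,0,0.8],[0,0.5,1],[0,0.7,1],[0,0.8,1]],"rot":[[0,0,0],[0,0,0],[0,0,0],[0,0,0.1],[0,0,0.15]],"jaw":[34,34,34,34,34]}'
python3 -m inch '{"translation":[[0,0.5,0.1],[0,1,0.1],[0,1,0.1]],"rot":[[0,0,0.15],[0,0,0.15],[0,0,0.15]],"jaw":[34,34,34]}'
python3 -m inch '{"translation":[[-0.05,0.5,0],[-0.05,0.75,0],[-0.05,0.75,0],[-0.05,0.75,0]],"rot":[[0,0,0],[0,0,0],[0,0,0],[0,0,0]],"jaw":[34,34,34,34]}'
python3 look.py w7
```

```text
time: 6.15
ee_pos: [0.5303, -0.2088, 0.1186]
eef_rot: [0.673, 0.74, 0.002, 0.001]
ft_force: [-0.2, 0.5, -0.4]
width: 0.039
time: 6.45
ee_pos: [0.5308, -0.1022, 0.128]
eef_rot: [0.61, 0.793, 0.003, -0.001]
ft_force: [0.1, 0.4, -0.6]
width: 0.0389
time: 6.85
ee_pos: [0.5256, -0.0275, 0.1276]
eef_rot: [0.61, 0.793, 0.003, -0.001]
ft_force: [-0.5, 0.1, -1.1]
width: 0.0389
t 6.85 tcp [ 0.5256 -0.0275  0.1276] tool y ang deg 14.88 tilt z [ 0.0026  0.0055 -1.    ]
```

View pics/w7.png

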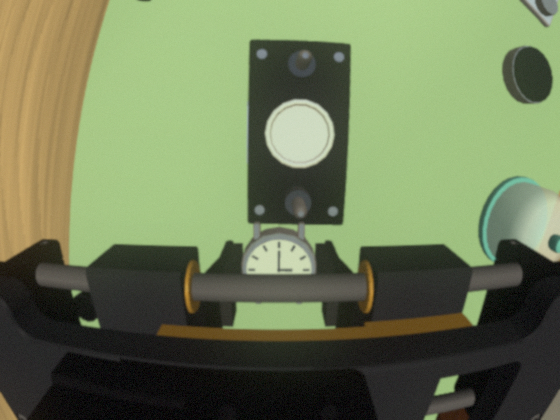

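The view shows the nest at about (299.5,133.5), the collars at (302,63) and (298,203), and the base screws at (262,54), (339,57), (260,210) and (333,211). The watch is level in the jaws.

```bash
python3 - <<'E'
from h import *
import json
im=cv2.imread('pics/w7.png');s=json.load(open('w7.json'))
hs=cv2.cvtColor(im,cv2.COLOR_BGR2HSV)
m=((hs[...,2]>120)&(hs[...,1]<70)).astype(np.uint8); n,l,st,c=cv2.connectedComponentsWithStats(m); k=l[133,299]
(cx,cy),rad=cv2.minEnclosingCircle(np.argwhere(l==k)[:,::-1].astype(np.float32)); print('nest',cx,cy,rad,c[k],onz('wrist',cx,cy,.037,s).round(4),onz('wrist',*c[k],.037,s).round(4))
g=cv2.cvtColor(im,cv2.COLOR_BGR2GRAY); P=[]
for (x,y) in((262,54),(339,57),(260,210),(333,211)):
    w=g[y-7:y+8,x-7:x+8].astype(float); w=np.clip(w-w.min()-.5*(w.max()-w.min()),0,None); w[:, :]*=np.hypot(*np.mgrid[-7:8,-7:8])<7
    yy,xx=np.mgrid[-7:8,-7:8]; u,v=x+(w*xx).sum()/w.sum(),y+(w*yy).sum()/w.sum(); P.append(onz('wrist',u,v,.024,s)); print(round(u,1),round(v,1),P[-1].round(4))
P=np.array(P); d=P[0]+P[1]-P[2]-P[3]; print('ctr',P.mean(0).round(4),'yaw',np.degrees(np.arctan2(-d[0],d[1])))
a,b=P[1]-P[0],P[3]-P[2];print(np.degrees(np.arctan2(a[1],a[0])),np.degrees(np.arctan2(b[1],b[0])),np.linalg.norm(a),np.linalg.norm(b),np.linalg.norm(d)/2)
E
```

```text
nest 299.1897277832031 133.1125946044922 34.92993927001953 [299.24135199 133.08291524] [0.5247 0.0398 0.037 ] [0.5247 0.0398 0.037 ]
261.3 53.4 [0.4809 0.0934 0.024 ]
338.6 56.4 [0.5394 0.1077 0.024 ]
259.1 209.5 [ 0.5106 -0.0281  0.024 ]
332.5 210.9 [ 0.5691 -0.0139  0.024 ]
ctr [0.525  0.0398 0.024 ] yaw 13.725781609608084
13.77493141257227 13.681425851870927 0.06022519946748226 0.06020157457516122 0.12513417882915456
```

```bash

python3 -m inch '{"translation":[[-0.006,0.4,0],[-0.006,0.673,0],[-0.006,0.673,0],[-0.006,0.673,0],[-0.006,0.673,-0.3],[-0.006,0.673,-0.5],[-0.006,0.673,-0.65],[-0.006,0.673,-0.68],[-0.006,0.673,-0.68]],"rot":[[-0.005,0.003,-0.02],[-0.005,0.003,-0.02],[-0.005,0.003,-0.02],[-0.005,0.003,-0.02],[-0.005,0.003,-0.02],[-0.005,0.003,-0.02],[-0.005,0.003,-0.02],[-0.005,0.003,-0.02],[-0.005,0.003,-0.02]],"jaw":[34,34,34,34,34,34,34,34,34]}'
python3 look.py w8
```

```text
time: 7.8
ee_pos: [0.5251, 0.0377, 0.0598]
eef_rot: [0.619, 0.785, -0.0, 0.0]
ft_force: [0.5, 0.5, -0.8]
width: 0.0388
t 7.8 tcp [0.5251 0.0377 0.0598] tool y ang deg 13.49 tilt z [-5.e-04 -7.e-04 -1.e+00]
```

```bash

python3 -m inch '{"translation":[[0,0.02,-0.03],[0,0.022,-0.06],[0,0.022,-0.09],[0,0.022,-0.095],[0,0.022,-0.095],[0,0.022,-0.095]],"rot":[[0,0,0],[0,0,0],[0,0,0],[0,0,0],[0,0,0],[0,0,0]],"jaw":[34,34,34,34,34,34]}'
```

```text
time: 8.45
ee_pos: [0.5255, 0.0403, 0.0508]
eef_rot: [0.619, 0.785, 0.0, 0.0]
ft_force: [0.6, 0.0, -0.8]
width: 0.039
```

```bash

python3 -m inch '{"translation":[[0,0,-0.008],[0,0,-0.008],[0,0,-0.008],[0,0,-0.008]],"rot":[[0,0,0],[0,0,0],[0,0,0],[0,0,0]],"jaw":[34,34,34,34]}'
python3 -m inch '{"translation":[[0,0,0],[0,0,0],[0,0,0],[0,0,0],[0,0,0],[0,0,0.3],[0,0,0.8],[0,-0.4,0.9],[0,-0.7,0.9],[0,-0.7,0.9]],"rot":[[0,0,0],[0,0,0],[0,0,0],[0,0,0],[0,0,0],[0,0,0],[0,0,0],[0,0,0],[0,0,0],[0,0,0]],"jaw":[45,55,70,70,70,70,70,70,70,70]}'
python3 look.py w9; python3 -c "
import cv2;cv2.imwrite('pics/g.png',cv2.resize(cv2.imread('pics/w9.png')[20:300,140:440],(600,560)))"
```

```text
time: 8.85
ee_pos: [0.5256, 0.0403, 0.0502]
eef_rot: [0.619, 0.785, 0.0, 0.0]
ft_force: [-1.7, 1.1, 4.6]
width: 0.0388
time: 9.85
ee_pos: [0.5255, -0.0343, 0.1411]
eef_rot: [0.621, 0.784, 0.0, 0.001]
ft_force: [0.0, 0.1, 0.5]
width: 0.0703
t 9.85 tcp [ 0.5255 -0.0343  0.1411] tool y ang deg 13.17 tilt z [ 2.1e-03 -8.0e-04 -1.0e+00]
```

View pics/g.png

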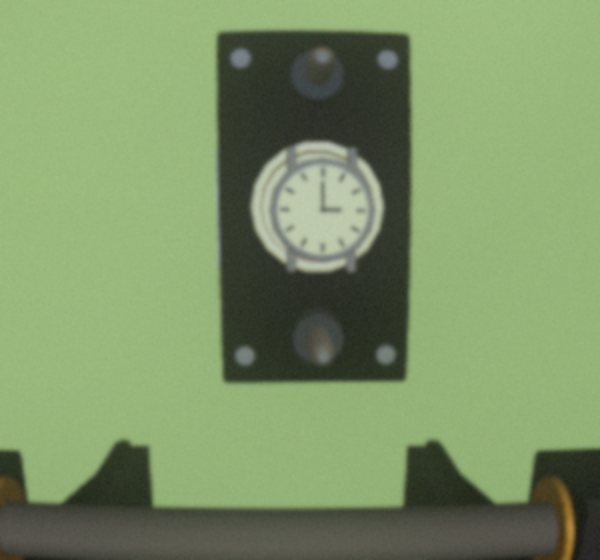

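The watch sits level in the nest, dial up, about 1-2 mm off centre, which the seat allows. The dowel tips appear at original pixels (301.5,48) and (301.5,197). Next is the plate.

```bash
python3 - <<'E'
from h import *
import json
s=json.load(open('w9.json')); A,B=[onz('wrist',*p,.071,s) for p in((301.5,48),(301.5,197))]
d=A-B; print(A.round(4),B.round(4),((A+B)/2).round(4),np.linalg.norm(d),np.degrees(np.arctan2(-d[0],d[1])))
S=[onz('wrist',140+x/2,20+y/2,.024,s) for x,y in((240,58),(387,59),(245,356),(386,355))]; print(np.mean(S,0).round(4))
print('nest',onz('wrist',140+318/2,20+206/2,.037,s).round(4),'watch',onz('wrist',140+323/2,20+210/2,.048,s).round(4))
E
python3 -m inch '{"translation":[[-0.1,0.5,0.2],[-0.25,1,0.2],[-0.25,1,0.2]],"rot":[[0,0,-0.14],[0,0,-0.28],[0,0,-0.4]],"jaw":[70,70,70]}'
python3 -m inch '{"translation":[[-0.12,0.5,0],[-0.25,1,0],[-0.25,1,0],[-0.25,1,0]],"rot":[[0,0,-0.14],[0,0,-0.25],[0,0,-0.25],[0,0,-0.25]],"jaw":[70,70,70,70]}'
python3 -m inch '{"translation":[[-0.08,0.35,-0.1],[-0.08,0.35,-0.15],[-0.08,0.35,-0.15]],"rot":[[0,0,0],[0,0,0],[0,0,0]],"jaw":[70,70,70]}'
python3 look.py w10;
```

```text
[0.513  0.0905 0.071 ] [ 0.5373 -0.01    0.071 ] [0.5252 0.0402 0.071 ] 0.10335956928774123 13.565375308601261
[0.5254 0.0396 0.024 ]
nest [0.5255 0.0398 0.037 ] watch [0.527  0.0387 0.048 ]
time: 10.2
ee_pos: [0.4996, 0.0724, 0.1606]
eef_rot: [0.761, 0.649, 0.0, 0.0]
ft_force: [0.0, 0.1, 0.6]
width: 0.0701
time: 10.6
ee_pos: [0.473, 0.1768, 0.1601]
eef_rot: [0.837, 0.547, 0.0, -0.0]
ft_force: [0.8, 0.2, -1.4]
width: 0.0698
time: 10.9
ee_pos: [0.4643, 0.2119, 0.1442]
eef_rot: [0.837, 0.548, -0.001, 0.0]
ft_force: [-0.1, -0.6, 0.4]
width: 0.0699
t 10.9 tcp [0.4643 0.2119 0.1442] tool y ang deg -23.56 tilt z [-1.3e-03 -9.0e-04 -1.0e+00]
```

View pics/w10.png

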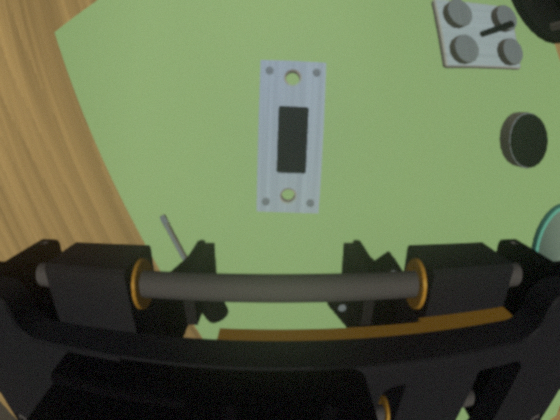

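The plate is nearly aligned, with holes at about (292,76) and (288,194). The screwdriver handle is near (205,300).

```bash
cat > plate.py <<'E'
from h import *
import json
im=cv2.imread('pics/w10.png');s=json.load(open('w10.json')); hs=cv2.cvtColor(im,cv2.COLOR_BGR2HSV)
H=[]
for x,y in((292,76),(288,194)):
    w=hs[y-11:y+12,x-11:x+12]; g=((w[...,1]>45)).astype(np.uint8); n,l,st,c=cv2.connectedComponentsWithStats(g); k=l[11,11]
    u,v=x-11+c[k][0],y-11+c[k][1]; H.append(onz('wrist',u,v,.014,s)); print(round(u,1),round(v,1),st[k],H[-1].round(4))
C=[onz('wrist',u,v,.014,s) for u,v in((269,71),(316,73),(265.5,201),(310,203))]; C=np.array(C)
d=H[0]-H[1]; e=C[0]+C[1]-C[2]-C[3]
print('holes mid',((H[0]+H[1])/2).round(4),np.linalg.norm(d),'yaw',np.degrees(np.arctan2(-d[0],d[1])).round(2),'screws mid',C.mean(0).round(4),'yaw',np.degrees(np.arctan2(-e[0],e[1])).round(2))
print('driver', onz('wrist',205,300,.012,s).round(3),onz('wrist',165,217,.006,s).round(3))
E
python3 plate.py
```

```text
292.2 78.0 [  5   7  14  13 134] [0.5199 0.3094 0.014 ]
287.8 194.2 [  5   6  13  11 116] [0.4761 0.2174 0.014 ]
holes mid [0.498  0.2634 0.014 ] 0.10192182967509159 yaw -25.44 screws mid [0.4978 0.2626 0.014 ] yaw -25.36
driver [0.355 0.149 0.012] [0.358 0.243 0.006]
```

```bash

python3 -m inch '{"translation":[[0.337,0.511,0],[0.337,0.511,0],[0.337,0.511,-0.3],[0.337,0.511,-0.5],[0.337,0.511,-0.5],[0.337,0.511,-0.5]],"rot":[[0,0,-0.03],[0,0,-0.03],[0,0,-0.03],[0,0,-0.03],[0,0,-0.03],[0,0,-0.03]],"jaw":[60,60,60,60,60,60]}'
python3 look.py w11
```

```text
time: 11.55
ee_pos: [0.4992, 0.2613, 0.0955]
eef_rot: [0.846, 0.533, -0.0, 0.0]
ft_force: [-0.1, -0.0, 0.3]
width: 0.0601
t 11.55 tcp [0.4992 0.2613 0.0955] tool y ang deg -25.53 tilt z [-3.e-04 -9.e-04 -1.e+00]
```

```bash

python3 -m inch '{"translation":[[-0.012,0.017,-0.4],[-0.012,0.017,-0.65],[-0.012,0.017,-0.675],[-0.012,0.017,-0.675],[-0.012,0.017,-0.675],[-0.012,0.017,-0.675],[-0.012,0.017,-0.675]],"rot":[[0,0,0],[0,0,0],[0,0,0],[0,0,0],[0,0,0],[0,0,0],[0,0,0]],"jaw":[60,60,60,60,60,60,40]}' 50
python3 -m inch '{"translation":[[0,0,0],[0,0,0],[0,0,0],[0,0,0],[0,0,0],[0,0,0],[0,0,0]],"rot":[[0,0,0],[0,0,0],[0,0,0],[0,0,0],[0,0,0],[0,0,0],[0,0,0]],"jaw":[30,20,15,15,15,15,15]}'
python3 look.py w12
```

```text
time: 12.3
ee_pos: [0.4989, 0.2639, 0.0297]
eef_rot: [0.846, 0.533, 0.001, -0.0]
ft_force: [-0.6, -0.5, -0.6]
width: 0.0567
time: 13.0
ee_pos: [0.4987, 0.2639, 0.0296]
eef_rot: [0.846, 0.534, 0.001, -0.0]
ft_force: [-0.7, 0.4, 1.2]
width: 0.0214
t 13.0 tcp [0.4987 0.2639 0.0296] tool y ang deg -25.52 tilt z [ 0.0016  0.0013 -1.    ]
```

Gripped the bar at 21.4 mm. I'll measure the near hole in the hand numerically, then lift and carry the plate.

```bash
cat > hole.py <<'E'
from h import *
import json,sys
n=sys.argv[1]; s=json.load(open(n+'.json')); im=cv2.imread(f'pics/{n}.png'); hs=cv2.cvtColor(im,cv2.COLOR_BGR2HSV)
p=np.array(s['ee_pos']);Q=Rot.from_quat(s['eef_rot']).as_matrix();zt=p[2]-.0276+.012
def tool(u,v): return Q.T@(onz('wrist',u,v,zt,s)-p)
c=eyes.calibration('wrist');H=np.linalg.inv(np.array(c['hand_eye']))
q=H@np.array([.052,0,.0156,1]); th=np.arctan2(np.hypot(q[0],q[1]),q[2]);k=c['fx']*th/np.hypot(q[0],q[1]); x,y=int(c['cx']+k*q[0]),int(c['cy']+k*q[1]); print('expect',x,y)
pl=(hs[...,1]<40)&(hs[...,2]>90); W=slice(max(y-60,0),y+60),slice(x-90,x+90)
m=(~pl[W]).astype(np.uint8); nn,l,st,ce=cv2.connectedComponentsWithStats(m)
for i in range(1,nn):
    if st[i][4]>25:
        u,v=ce[i]+[W[1].start,W[0].start]; print(st[i],round(u,1),round(v,1),tool(u,v).round(4))
print(hs[y-25:y+26:5,x].tolist())
E
python3 hole.py w12
python3 -m inch '{"translation":[[0,0,0.3],[0,0,0.7],[0,0,1],[0,0,1],[0,0,1]],"rot":[[0,0,0],[0,0,0],[0,0,0],[0,0,0],[0,0,0]],"jaw":[15,15,15,15,15]}'
python3 -m inch '{"translation":[[0,-0.3,0],[0.12,-0.7,0],[0.12,-1,0],[0.12,-1,0]],"rot":[[0,0,0.1],[0,0,0.2],[0,0,0.35],[0,0,0.35]],"jaw":[15,15,15,15]}'
python3 look.py w13
```

```text
expect 277 163
[    0     0   180   120 12448] 275.1 150.2 [ 0.0589 -0.0013  0.0157]
[ 80  51  23  21 379] 278.2 164.1 [0.0517 0.0003 0.0157]
[ 71 115  41   5 196] 278.3 220.1 [0.0215 0.0004 0.0156]
[[85, 21, 158], [96, 29, 170], [95, 27, 167], [39, 25, 134], [48, 74, 175], [46, 75, 177], [46, 77, 178], [45, 67, 157], [53, 21, 159], [95, 26, 167], [97, 27, 169]]
time: 13.55
ee_pos: [0.4987, 0.264, 0.1295]
eef_rot: [0.846, 0.534, 0.001, -0.0]
ft_force: [-0.5, -0.1, -2.0]
width: 0.0215
time: 13.95
ee_pos: [0.5103, 0.1584, 0.128]
eef_rot: [0.735, 0.678, -0.001, -0.0]
ft_force: [-0.0, 0.4, -3.4]
width: 0.0219
t 13.95 tcp [0.5103 0.1584 0.128 ] tool y ang deg -4.55 tilt z [-1.2e-03 -3.0e-04 -1.0e+00]
```

```bash

python3 -m inch '{"translation":[[0.04,-0.3,0],[0.08,-0.6,0],[0.08,-0.8,0]],"rot":[[0,0,0.1],[0,0,0.2],[0,0,0.3]],"jaw":[15,15,15]}'
python3 -m inch '{"translation":[[0.07,-0.38,0],[0.07,-0.38,-0.05],[0.07,-0.38,-0.12],[0.07,-0.38,-0.12],[0.07,-0.38,-0.12]],"rot":[[0,0,0],[0,0,0],[0,0,0],[0,0,0],[0,0,0]],"jaw":[15,15,15,15,15]}'
python3 look.py w14; python3 hole.py w14;python3 -c "
import cv2;cv2.imwrite('pics/i.png',cv2.resize(cv2.imread('pics/w14.png')[20:270,130:430],(720,600),interpolation=cv2.INTER_CUBIC))"
```

```text
time: 14.3
ee_pos: [0.5177, 0.0802, 0.127]
eef_rot: [0.619, 0.785, -0.001, -0.001]
ft_force: [0.1, -0.4, -2.0]
width: 0.0218
time: 14.8
ee_pos: [0.5242, 0.0437, 0.1143]
eef_rot: [0.619, 0.786, -0.002, -0.001]
ft_force: [-1.1, -0.7, -2.1]
width: 0.0217
t 14.8 tcp [0.5242 0.0437 0.1143] tool y ang deg 13.56 tilt z [-4.1e-03 -8.0e-04 -1.0e+00]
expect 277 162
[    0     0   180   120 12441] 275.1 149.2 [ 0.059  -0.001   0.0156]
[ 82  55  20  17 181] 279.6 166.6 [0.05   0.0013 0.0156]
[ 72 116  40   4 158] 278.5 219.5 [0.0214 0.0007 0.0156]
[[87, 20, 143], [93, 28, 172], [98, 24, 172], [60, 6, 137], [26, 20, 100], [90, 15, 121], [83, 10, 101], [80, 20, 77], [65, 18, 154], [92, 23, 168], [90, 22, 172]]
```

View pics/i.png

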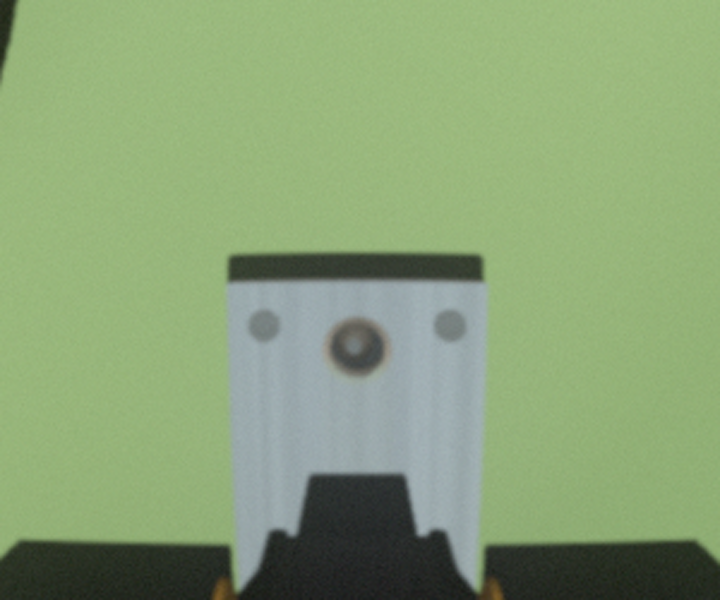

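The left dowel tip is visible through the near hole: hole at crop (357,347), tip at crop (354,343).

```bash
python3 - <<'E'
from h import *
import json
s=json.load(open('w14.json')); f=lambda x,y:(130+x/2.4,20+y/2.4)
h=onz('wrist',*f(357,347),.0987,s); t=onz('wrist',*f(354,343),.071,s)
Q=Rot.from_quat(s['eef_rot']).as_matrix(); p=np.array(s['ee_pos'])
# drop of hole centre along tool axis to tip height
h2=h+Q[:,2]*(.0987-.071)
print('hole',h.round(4),'tool',(Q.T@(h-p)).round(4),'tip',t.round(4),'delta',(t-h2).round(4),(t-h).round(4))
E
```

```text
hole [0.513  0.0935 0.0987] tool [0.051  0.0008 0.0156] tip [0.5128 0.0907 0.071 ] delta [-0.0001 -0.0027 -0.    ] [-0.0002 -0.0027 -0.0277]
```

```bash

python3 -m inch '{"translation":[[0.002,-0.03,0],[0.002,-0.03,-0.05],[0.002,-0.03,-0.11],[0.002,-0.03,-0.11],[0.002,-0.03,-0.11],[0.002,-0.03,-0.11]],"rot":[[0.001,-0.004,0],[0.001,-0.004,0],[0.001,-0.004,0],[0.001,-0.004,0],[0.001,-0.004,0],[0.001,-0.004,0]],"jaw":[15,15,15,15,15,15]}' 60
python3 look.py w15; python3 -c "
from h import *
print(r.read_state()['torque'])"
```

```text
time: 15.45
ee_pos: [0.5247, 0.0405, 0.1037]
eef_rot: [0.619, 0.786, 0.0, 0.0]
ft_force: [0.6, -0.8, -2.5]
width: 0.0216
t 15.45 tcp [0.5247 0.0405 0.1037] tool y ang deg 13.56 tilt z [ 8.e-04  4.e-04 -1.e+00]
[-0.05068015  0.03084322  0.06279383]
```

```bash

python3 -m inch '{"translation":[[0,0,-0.03],[0,0,-0.06],[0,0,-0.09],[0,0,-0.12],[0,0,-0.12]],"rot":[[0,0,0],[0,0,0],[0,0,0],[0,0,0],[0,0,0]],"jaw":[15,15,15,15,15]}'
python3 -m inch '{"translation":[[0,0,-0.02],[0,0,-0.05],[0,0,-0.08],[0,0,-0.08]],"rot":[[0,0,0],[0,0,0],[0,0,0],[0,0,0]],"jaw":[15,15,15,15]}'
python3 look.py w16; python3 -c "
from h import *
print(r.read_state()['torque'])"; python3 hole.py w16
```

```text
time: 16.0
ee_pos: [0.5245, 0.0404, 0.0913]
eef_rot: [0.619, 0.786, 0.0, 0.0]
ft_force: [0.1, -0.4, -2.5]
width: 0.0214
time: 16.4
ee_pos: [0.5241, 0.0404, 0.0828]
eef_rot: [0.619, 0.786, -0.0, -0.0]
ft_force: [-0.8, -0.2, -1.9]
width: 0.0216
t 16.4 tcp [0.5241 0.0404 0.0828] tool y ang deg 13.56 tilt z [-6.e-04 -1.e-04 -1.e+00]
[-0.08402552  0.05849309  0.02089743]
expect 277 162
[    0     0   180   120 12239] 275.2 148.7 [ 0.0592 -0.001   0.0156]
[ 82  57  20  15 109] 279.3 167.5 [0.0495 0.0011 0.0156]
[ 72 116  40   4 158] 278.5 219.5 [0.0214 0.0007 0.0156]
[[93, 16, 143], [96, 23, 174], [95, 26, 174], [68, 14, 144], [28, 29, 104], [60, 12, 123], [93, 18, 129], [30, 13, 80], [63, 14, 159], [97, 25, 173], [94, 23, 175]]
```

Both holes are on the dowels: the plate underside is 16 mm below the tips and there is no reaction force. Pressing down now.

```bash

python3 -m inch '{"translation":[[0.005,0,-0.03],[0.005,0,-0.06],[0.005,0,-0.08],[0.005,0,-0.08]],"rot":[[0,0,0],[0,0,0],[0,0,0],[0,0,0]],"jaw":[15,15,15,15]}'
python3 -m inch '{"translation":[[0,0,-0.02],[0,0,-0.04],[0,0,-0.05],[0,0,-0.05]],"rot":[[0,0,0],[0,0,0],[0,0,0],[0,0,0]],"jaw":[15,15,15,15]}'
python3 look.py w17
```

```text
time: 16.85
ee_pos: [0.5248, 0.0404, 0.0751]
eef_rot: [0.619, 0.786, -0.0, -0.0]
ft_force: [-2.6, 0.4, 4.4]
width: 0.0218
time: 17.25
ee_pos: [0.5249, 0.0404, 0.0706]
eef_rot: [0.619, 0.786, 0.0, -0.0]
ft_force: [-5.0, 0.5, 8.3]
width: 0.0213
t 17.25 tcp [0.5249 0.0404 0.0706] tool y ang deg 13.55 tilt z [-6.e-04  5.e-04 -1.e+00]
```

```bash

python3 -m inch '{"translation":[[-0.006,0,-0.01],[-0.006,0,-0.02],[-0.006,0,-0.025],[-0.006,0,-0.025]],"rot":[[0,0,0],[0,0,0],[0,0,0],[0,0,0]],"jaw":[15,15,15,15]}'
python3 -m inch '{"translation":[[0,0,-0.005],[0,0,-0.01],[0,0,-0.01]],"rot":[[0,0,0],[0,0,0],[0,0,0]],"jaw":[15,15,15]}'
python3 look.py w18
```

```text
time: 17.7
ee_pos: [0.5248, 0.0404, 0.069]
eef_rot: [0.619, 0.786, 0.001, -0.0]
ft_force: [-3.9, -0.4, 10.1]
width: 0.0215
time: 18.0
ee_pos: [0.5248, 0.0404, 0.0688]
eef_rot: [0.619, 0.785, 0.001, -0.0]
ft_force: [-5.0, -0.3, 10.7]
width: 0.0215
t 18.0 tcp [0.5248 0.0404 0.0688] tool y ang deg 13.53 tilt z [ 2.0e-04  1.6e-03 -1.0e+00]
```

```bash

python3 -m inch '{"translation":[[-0.005,0,-0.01],[-0.005,0,-0.02],[-0.005,0,-0.03],[-0.005,0,-0.03]],"rot":[[0,0,0],[0,0,0],[0,0,0],[0,0,0]],"jaw":[15,15,15,15]}'
python3 look.py w19
```

```text
time: 18.45
ee_pos: [0.5249, 0.0404, 0.0684]
eef_rot: [0.619, 0.785, 0.001, -0.001]
ft_force: [-15.1, -0.0, 37.1]
width: 0.0214
t 18.45 tcp [0.5249 0.0404 0.0684] tool y ang deg 13.51 tilt z [ 4.0e-04  3.5e-03 -1.0e+00]
```

```bash

python3 -m inch '{"translation":[[-0.012,0,-0.015],[-0.015,0,-0.015],[-0.015,0,-0.015],[-0.015,0,-0.015]],"rot":[[0,0,0],[0,0,0],[0,0,0],[0,0,0]],"jaw":[15,15,15,15]}'
python3 look.py w20
```

```text
time: 18.9
ee_pos: [0.5247, 0.0403, 0.0685]
eef_rot: [0.619, 0.785, 0.003, -0.0]
ft_force: [-2.9, -0.6, 14.9]
width: 0.0217
t 18.9 tcp [0.5247 0.0403 0.0685] tool y ang deg 13.5 tilt z [ 0.0029  0.0043 -1.    ]
```

```bash

python3 -m inch '{"translation":[[-0.012,0,-0.02],[-0.012,0,-0.02],[-0.012,0,-0.02],[-0.012,0,-0.02],[-0.012,0,-0.02]],"rot":[[-0.003,0.003,0],[-0.003,0.003,0],[-0.003,0.003,0],[-0.003,0.003,0],[-0.003,0.003,0]],"jaw":[15,15,15,15,15]}'
python3 look.py w21;python3 - <<'E'
from h import *
c=[(n,eyes.camera(n)) for n in('scene','side')]
S,D=c[0][1],c[1][1]
f=lambda im,x,y:cv2.resize(im[y-38:y+38,x-50:x+50],(400,304),interpolation=cv2.INTER_CUBIC)
W=cv2.imread('pics/w21.png')[40:268,130:430]
cv2.imwrite('pics/k.png',np.vstack([np.hstack([f(S,267,215),f(D,256,222)]),np.hstack([cv2.resize(W,(400,304)),np.zeros((304,400,3),np.uint8)])])[:600])
s=r.read_state();print(s['time'],np.round(s['ft_force'],1),np.round(s['torque'],2),np.round(s['joint_positions'],2))
E
```

```text
time: 19.45
ee_pos: [0.5248, 0.0404, 0.0685]
eef_rot: [0.619, 0.785, 0.002, 0.0]
ft_force: [-6.8, 0.5, 21.0]
width: 0.0215
t 19.45 tcp [0.5248 0.0404 0.0685] tool y ang deg 13.49 tilt z [ 0.002   0.0024 -1.    ]
19.6 [-6.6 -0.7 20.1] [-0.22  1.63  0.04] [-0.73  0.32  0.66  1.93 -0.24  0.96  0.28]
```

View pics/k.png

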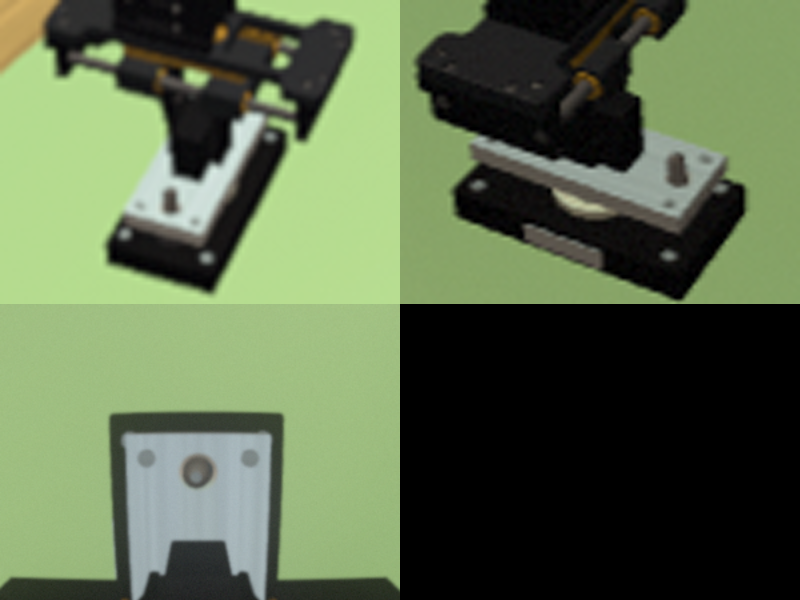

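The last picture shows the left dowel through its hole in the wrist view and the right dowel through its hole in both outside views. The plate is level over the watch and base. Force holds at 20-21 N, against roughly 11 N for the spring less the plate's weight, and the height is stable. Handing in.

```bash
python3 -c "
from bench import r
print(r.close_job()); s=r.read_state(); print(s['time'],s['ee_pos'],s['ft_force'])"
```

```text
the job is handed in; nothing more can be done
None
the job is handed in; nothing more can be done
```

The watch head is dial up in the nest and released. The pressing plate is over both dowels, pressed down onto the stop collars, and the arm was still holding it there when I handed the job in at about 19.6 s.

**Last checks**
- **Plate height:** the underside works out at 40.9 mm, against 41 mm for the collar tops. While pressing, the upward force jumped from about 11 N (spring less plate weight) to 37 N with almost no further travel, so the collars are taking load.
- **Holding force:** it read 20–21 N at the end and was steady between the last two readings. It briefly reached 37 N before I backed it off.
- **Dowels and level:** the last pictures show the left dowel through its hole in the wrist view and the right one in both outside views. The plate looks level, and the tool's tilt is within about 0.1° of when it gripped the plate lying flat.

**Not perfect**
- **Watch position:** it was about 1–2 mm off the nest's centre before pressing, which is within the seat's clearance.
- **Side load:** about 7 N along x remains, with the plate leaning lightly on the dowels.
- **Bystanders:** I kept the arm clear of the other things and felt no unexpected contact, but I did not measure their positions again at the end.

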